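Lean a face plate on the inspection rest

TASK

Pull the cabinet's drawer well open by its handle, lift out the aluminium face plate that leans inside, and lean it on the sloped inspection rest: foot down on the ledge, back flat against the backstop, square and about centred side to side. Set it down gently rather than dropping it, let go so that it stays there by itself, and leave the other things on the bench where they are.

Things in the scene. Friction and masses are not known exactly. Their poses are not given: they have to be found in the camera images.
- cabinet: Grey steel cabinet, fixed, 210 wide (y), 200 deep (x), 138 mm tall, left or right of the bench's middle, turned a little. Origin on the bench below the middle of its front, which looks to -x (robot side). It has one drawer, whose front panel is lower than the opening: panel top 102 mm, drawer side walls 62 mm above the bench.
- drawer (a joint): How far the cabinet's drawer is out, m: 0 shut, 0.17 at its stop. It slides level along -x of the cabinet with about 1 N of friction and stays where it is left. What stands in it is wholly clear of the cabinet's top at 0.125.
- drawer_handle (a point): Middle of the drawer's handle, moving with it: a level round steel bar, 11 mm thick, 110 mm long along y, 94 mm above the bench, centre line 45 mm out from the drawer's front panel, on a thin post near each end (48 mm from the middle). x points level into the cabinet; the drawer opens along -x. With the drawer shut the cabinet's top begins 57 mm along +x of the bar.
- plate_center (a point): Centre of the loose aluminium face plate: 8 mm thick (x), 90 wide (y), 100 tall (z, up along the plate). A 28 mm square window is centred 16 mm below this point, a 6 mm hole in each lower corner; the plate is solid from 2 mm below this point to its top edge. 0.1 to 0.26 kg.
- plate: The same plate, origin at the middle of its foot, axes as above. It starts in the shut drawer, its width along the slide, about 20 mm behind the front panel, leaning sideways 30 degrees from vertical on a black cradle (backstop 52 mm high along the plate). Its top leans to the left as seen from the robot (cabinet's +y): top edge 118 mm above the bench, 20 mm left of mid-drawer.
- rest_seat (a point): Middle of the inner corner of the inspection rest, where backstop and ledge meet, 32 mm above the bench. z points up along the flat backstop, which leans 28 degrees from vertical, its top to the left seen from the robot; x points square out of the backstop (to the right and up), y along the ledge. A well leaned plate has its centre at 4, 0, 50 mm here, axes alike.
- rest: Dark steel inspection rest, fixed; origin on the bench, 50 mm along its +x (away from the robot) from below that corner's middle, z vertical. Backstop 120 long (its x), 55 high along its slope, 5 mm thick; ledge square to it, 120 long, 24 deep, with a 4 mm high lip whose inside is 20 mm from the backstop. Two thin props behind and a foot 120 (x) by 150 mm, 8 thick.
- mount_a: Aluminium motor mount, 42 x 42 x 54 mm, bystander; origin under its middle.
- mount_b: Another such motor mount, bystander; origin under its middle.
- screwdriver: Screwdriver lying on the bench, bystander.
- wrench: Wrench lying on the bench, bystander.
- bin_small: Small open plastic bin, 110 x 80 x 45 mm, bystander; origin under its middle.
- jar: White plastic jar, 60 mm across, 90 mm tall, bystander; origin under its middle.
- coupling: Steel shaft coupling standing on end, 32 mm across, 30 mm tall, bystander; origin under its middle.
Not all that is in view belongs to the job. What is meant by the rest is not pink or yellow, and is the larger of those in its own colour.

How it is judged:
On the way, in this order (a step that is already met when the one before it is completed fails the run):
1. the drawer is pulled out at least 100 mm (value of joint drawer above 0.1 m), for 0.2 s.
2. the plate is lifted out, held by the fingers (its centre above 130 mm) (height (world z) of plate_center above 0.13 m and contact force between plate and the fingers above 0.5 N), for 0.1 s.
3. the plate, still held by the fingers, has its foot within 10 mm of the rest's ledge, over it (contact force between plate and the fingers above 0.5 N and z of plate_center in the frame of rest_seat between 0.04 and 0.06 m and distance between plate_center and rest_seat below 0.07 m), for 0.05 s.
At the end, for the whole second after the job is handed in: The plate rests by itself, at rest and not touched, on the inspection rest: its centre 0 to 8 mm out from the backstop (4 when flat), within 15 mm of the middle side to side, 45 to 55 mm up from the ledge, its height and its width each within 5 degrees of the rest's; the drawer may stay open (x of plate_center in the frame of rest_seat between 0 and 0.008 m and y of plate_center in the frame of rest_seat between -0.015 and 0.015 m and z of plate_center in the frame of rest_seat between 0.045 and 0.055 m and angle between the z axis of plate_center and the z axis of rest_seat, either way round below 0.09 rad and angle between the y axis of plate_center and the y axis of rest_seat, either way round below 0.09 rad and linear speed of plate below 0.02 m/s and contact force between plate and the fingers below 0.1 N).
It fails at once if the plate is dropped or rammed on the rest (more than 60 N between them) (contact force between plate and rest above 60 N).
It fails at once if another thing on the bench is moved more than 40 mm (distance of any of mount_a, mount_b, screwdriver, bin_small, jar, coupling, wrench from where it was at the start of the episode above 0.04 m).
It also fails if it takes over 56 s, if anything falls off the work surface, if the arm or the gripper's body presses on something with over 40 N, if the wrist force passes 120 N, or if a joint passes its speed limit or range.

ROBOT

A 7-joint arm with a two-finger parallel gripper is mounted at the origin on the work surface. World frame = base frame: x ahead of the robot, y to its left, z up, the work surface at z = 0. Lengths are in m, angles in rad, forces in N, time in s.
With the tool pointing down it reaches from about 0.425 to 1.025 m from the base axis. Payload 3.6 kg.
Tool frame: the origin (TCP) lies on the centre line of the jaws, within the pads' length; the fingertips stand 19 mm ahead of it and the grasp point (between the pads) is the TCP; z points along the fingers, y is the line along which they close (so a half turn about z gives the same grasp; the last joint's range is limited). The gripper opens to 85 mm and grips with 20 to 120 N. Pads are 22 mm wide; open, the fingers measure 114 mm over their backs; the gripper's body (76 mm by 85 mm) begins 54 mm behind the grasp point. The pads swing forward as they close: fully open they stand 13 mm farther back than shut.
Start: joints at [1.198, 0.591, 0.048, 1.609, -0.033, 0.943, -0.034], TCP at [0.2, -0.697, 0.25] pointing down, gripper open.
Joint ranges: [-2.69, 2.69], [-0.47, 2.24], [-1.27, 1.36], [0.19, 2.51], [-1.53, 4.68], [0.08, 2.07], [-3.09, 3.09]. Speed limits (rad/s): [2.57, 2.57, 3.14, 3.14, 3.14, 3.14, 3.14].

INTERFACE

Orientations are given as [roll, pitch, yaw] about the fixed x, y, z axes, in that order (R = Rz(yaw) Ry(pitch) Rx(roll)).
In Python, from plant import get_state, grab_frame, close_job gives the robot as it stands.
- The arm moves only by the tool carry_out, never from a script. Its argument "steps" is a list of rows, each a list of 2 entries, a list of its own where there are three numbers: the shift along the tool's x, y, z scaled (see below), then the turn, a rotation vector about the tool's x, y, z scaled (see below). A call has 1 to 8 rows; each row shifts and turns the commanded pose from where the row before left it, along the tool's axes as they then stand; what a row does not reach is not made up. The controller multiplies each number of a shift by 0.5 m and each number of a turn by pi/2 rad. A row lasts 1/12 s, in which the tool goes at most 41.7 mm and 7.16 degrees, less where a joint would pass 70% of its speed; a pose out of reach is approached as far as the arm can. A call with a number of a shift or a turn outside -1 to 1 is refused whole. A call with a gripper value outside its range is refused whole. "gripper" is the opening, from 0 (shut) to 1 (fully open), set as the call begins (left out, the last holds). The fingers move at their own pace and stop on an object; "squeeze" is the grip in N (left out, the last holds). Time passes only in rows, so rows that do not move let the fingers close. It gives the time, the measured TCP pose, the force, the opening and the grip force at its end, in the units of the state.
- get_state(): the state, without advancing time (a new reading comes with each control period).
- grab_frame(name): name is "scene" or "top" or "wrist"; returns a dict with "image" (420x560x3 uint8, red, green, blue), "z_map" (420x560 float32, m along the optical axis (not along the pixel's ray), 0 where there is no reading), "fx", "fy", "cx", "cy" (pixels), "pose" (4x4, takes a point from camera to world coordinates); the wrist camera has in their place "hand_eye" (4x4, takes a point from camera to tool coordinates, whose origin is the TCP and whose axes are the flange's). Camera axes: x right, y down, z forward; pixel columns grow to the right and rows downward; lengths in m; the calibration is good to about 2 mm. The wrist camera is an equidistant fisheye: a pixel r from the principal point sees the ray r / f radians off the axis. A picture is of the moment at which its call begins: read the wrist's pose just before it.
- close_job(): hands the job in; it is judged then, once.
The state is a dict: "time": time; "joint_positions": joint angles; "qd": joint speeds; "tau": joint torques, N m; "tcp_pos": TCP position; "orientation": TCP orientation; "force": force on the tool from outside, world axes, zero at the start; "ft_torque": the same for the moment, N m; "finger_gap": opening from 0.0 (shut) to 1.0 (fully open); "finger_force": force on a finger pad.
Only numpy, scipy, OpenCV 4.12 (cv2) and the standard library are available. Lean on these libraries where they do the work, as an engineer would, in place of code of your own. Each camera call takes 0.05 s, during which the arm holds its last target. There are 200 camera calls.

## Working session

There is one attempt and no reset: what is moved stays moved. The work goes in short steps, Python scripts to look and compute and a tool call to move; the robot and the scene stay as the last step left them, time stands still between calls to the robot, and variables do not carry over. Pictures are saved under pics/ and viewed, at most 10 in all, crops included, and the job is handed in when it is done.

Besides the shell and the picture viewer there is one more tool, called after "Call:" by a JSON object that holds its "fn" and its "kwargs". carry_out: Moves the arm, as the interface text tells. Shifts and turns lie within -1 to 1; 1 stands for 0.5 m of shift or pi/2 rad of turn. Its arguments: {"type":"object","properties":{"steps":{"type":"array","items":{"type":"array"}},"gripper":{"type":"number"},"squeeze":{"type":"number"}},"required":["steps"]}

```bash
mkdir -p pics; cat > h.py <<'E'
import numpy as np, cv2
from plant import get_state, grab_frame
from scipy.spatial.transform import Rotation as R
def cloud(f):
    z=f['z_map']; v,u=np.mgrid[:z.shape[0],:z.shape[1]]
    P=np.stack([(u-f['cx'])/f['fx']*z,(v-f['cy'])/f['fy']*z,z],-1)
    return P@f['pose'][:3,:3].T+f['pose'][:3,3]
E
python3 - <<'E'
from h import *
s=get_state(); print({k:np.round(v,3) for k,v in s.items()})
for n in ['scene','top']:
    f=grab_frame(n); np.savez(n+'.npz',**f)
    cv2.imwrite(f'pics/{n}0.png',f['image'][...,::-1]); print(n,f['fx'],f['cx'],f['cy'],np.round(f['pose'],3))
E
```

```text
{'time': np.float64(0.0), 'joint_positions': array([ 1.197,  0.592,  0.048,  1.61 , -0.033,  0.943, -0.034]), 'qd': array([ 0.   ,  0.002, -0.001,  0.001, -0.   , -0.   , -0.001]), 'tau': array([ 1.0000e-03, -5.4869e+01,  1.5470e+00, -1.9812e+01,  9.0000e-03,
        9.0000e-03, -0.0000e+00]), 'tcp_pos': array([ 0.2  , -0.696,  0.249]), 'orientation': array([-3.139,  0.   ,  0.28 ]), 'force': array([-0.384,  0.221, -0.128]), 'ft_torque': array([-0.039,  0.   , -0.035]), 'finger_force': np.float64(0.0), 'finger_gap': np.float64(1.001)}
scene 461.6879151998878 280.4607619083873 211.58164903020483 [[ 0.777  0.449 -0.44   1.18 ]
 [ 0.629 -0.558  0.542 -0.689]
 [-0.002 -0.698 -0.716  1.031]
 [ 0.     0.     0.     1.   ]]
top 433.88769208618623 290.0912632751819 216.69436867295667 [[ 0.026 -0.983  0.18   0.363]
 [-1.    -0.027 -0.004 -0.006]
 [ 0.009 -0.18  -0.984  1.457]
 [ 0.     0.     0.     1.   ]]
```

View pics/scene0.png

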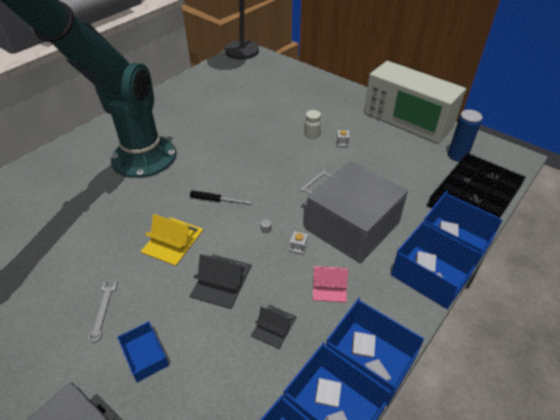

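View pics/top0.png

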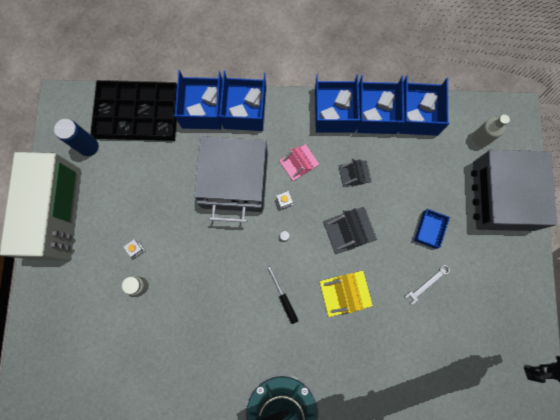

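The scene view shows the cabinet at (355,210), its handle at (317,182), and the larger dark rest at (221,278). In the top view these are at (231,172), (228,215) and (350,230). Next I measure them from both depth maps.

```bash
cat > m.py <<'E'
from h import *
def run(D):
  for n in D:
    f=D[n]; P=cloud(f); I=f['image'].astype(int); ok=f['z_map']>0
    print(n)
    X,Y,Z=P[...,0],P[...,1],P[...,2]
    m=ok&(abs(Z-.138)<.006)&(X>.5)&(X<1.05)&(Y>0)&(Y<.4)
    nn,lab,st,_=cv2.connectedComponentsWithStats(m.astype(np.uint8)); b=1+np.argmax(st[1:,4])
    q=P[lab==b]; (c,sz,a)=cv2.minAreaRect(q[:,:2].astype(np.float32)); print('cab top',np.round(c,4),np.round(sz,4),a,q[:,2].mean())
    m=ok&(abs(Z-.094)<.02)&(X>.45)&(X<.72)&(Y>-.02)&(Y<.35)
    q=P[m]; print('handle-ish',len(q)); 
    if len(q): 
        (c,sz,a)=cv2.minAreaRect(q[:,:2].astype(np.float32));print(np.round(c,4),np.round(sz,4),a,np.round(np.percentile(q[:,2],[5,50,95]),4))
    m=ok&(Z>.015)&(Z<.12)&(X>.45)&(X<.8)&(Y>-.32)&(Y<-.06)&(I.max(-1)<110)&(I.max(-1)-I.min(-1)<25)
    nn,lab,st,_=cv2.connectedComponentsWithStats(m.astype(np.uint8))
    for b in range(1,nn):
        if st[b,4]>60:
            q=P[lab==b];print('rest comp',st[b],np.round(q.mean(0),3),np.round(q.min(0),3),np.round(q.max(0),3))
  
E
python3 - <<'E'
from m import *
D={n:dict(np.load(n+'.npz')) for n in ['scene','top']}
run(D)
for n,(r0,r1,c0,c1) in {'scene':(240,320,180,310),'top':(190,265,310,390)}.items():
    cv2.imwrite(f'pics/{n}c.png',cv2.resize(D[n]['image'][r0:r1,c0:c1,::-1],None,fx=5,fy=5,interpolation=cv2.INTER_CUBIC))
a=cv2.imread('pics/scenec.png');b=cv2.imread('pics/topc.png')
h=max(a.shape[0],b.shape[0]);p=lambda i:cv2.copyMakeBorder(i,0,h-i.shape[0],0,0,0)
o=cv2.hconcat([p(a),p(b)]); o=cv2.resize(o,(800,int(h*800/o.shape[1])));cv2.imwrite('pics/c.png',cv2.convertScaleAbs(o,alpha=2))
E
```

```text
scene
cab top [0.7535 0.1812] [0.2175 0.2016] 87.79561614990234 0.13693383132933093
handle-ish 381
[0.6313 0.1455] [0.087  0.2092] 30.49518585205078 [0.0775 0.0959 0.1115]
rest comp [ 194  254   52   39 1271] [ 0.591 -0.222  0.049] [ 0.526 -0.27   0.015] [ 0.655 -0.142  0.085]
rest comp [255 306  27  26 413] [ 0.773 -0.24   0.034] [ 0.745 -0.265  0.015] [ 0.8   -0.203  0.056]
top
cab top [0.7563 0.1806] [0.2107 0.2025] 87.92091369628906 0.13881505294365964
handle-ish 548
[0.6401 0.1701] [0.1097 0.2199] 13.975981712341309 [0.0821 0.1004 0.107 ]
rest comp [347 166  19  18 149] [ 0.773 -0.241  0.035] [ 0.749 -0.264  0.016] [ 0.8   -0.204  0.064]
rest comp [338 208  31  41 545] [ 0.589 -0.226  0.051] [ 0.524 -0.272  0.015] [ 0.657 -0.174  0.088]
```

View pics/c.png

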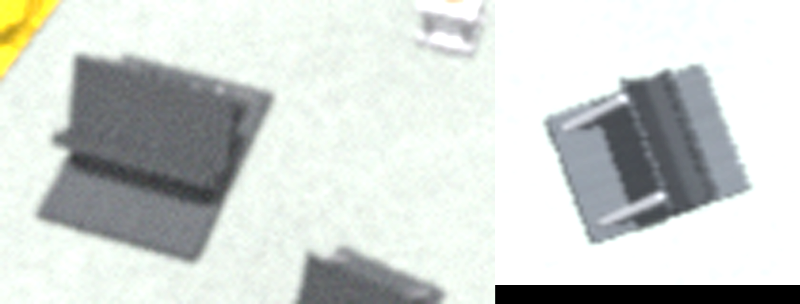

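The two crops show the rest's backstop with its top to the left (props at left, ledge and foot at right), yawed about +20°. I'll fit its pose and the handle's.

```bash
cat > fit.py <<'E'
from h import *
t=np.radians(28);c,s=np.cos(t),np.sin(t)
def seatR(yaw):
    x=np.array([0,-c,s]);y=np.array([1.,0,0]);z=np.array([0,s,c])
    return R.from_euler('z',yaw).as_matrix()@np.stack([x,y,z],1)
def rest(f):
    P=cloud(f)[f['z_map']>0]; P=P[(np.linalg.norm(P[:,:2]-[.59,-.225],axis=1)<.1)&(P[:,2]>.012)&(P[:,2]<.1)]
    # RANSAC plane with 28deg lean, facing right
    rng=np.random.default_rng(0);best=(0,)
    for _ in range(4000):
        a=P[rng.choice(len(P),3,False)];n=np.cross(a[1]-a[0],a[2]-a[0]);l=np.linalg.norm(n)
        if l<1e-5: continue
        n/=l; n*=np.sign(n[2])
        if abs(n[2]-s)>.12 or n[1]>0: continue
        k=abs((P-a[0])@n)<.003
        if k.sum()>best[0]: best=(k.sum(),k)
    Q=P[best[1]];m=Q.mean(0);n=np.linalg.svd(Q-m)[2][2];n*=np.sign(n[2])
    yaw=np.arctan2(n[0],-n[1]); ax=np.array([np.cos(yaw),np.sin(yaw),0]); z=np.cross(n,ax)
    z=z*np.sign(z[2]); e=np.percentile((Q-m)@ax,[1,99]);
    k=(.032-m[2])/z[2]; mid=m+ax*e.mean()+z*k
    print('rest n',len(Q),'lean',np.degrees(np.arcsin(n[2])),'yaw',np.degrees(yaw),'corner',np.round(mid,4),'len',np.ptp(e),'zrange',np.round(np.percentile(Q[:,2],[1,99]),4))
def handle(f):
    P=cloud(f)[f['z_map']>0]; P=P[(P[:,0]>.55)&(P[:,0]<.63)&(P[:,1]>.1)&(P[:,1]<.27)&(P[:,2]>.07)&(P[:,2]<.12)]
    P=P[P[:,0]<np.median(P[:,0])+.02]
    for _ in range(3):
        v=np.polyfit(P[:,1],P[:,0],1); r=P[:,0]-np.polyval(v,P[:,1]); P=P[abs(r)<.007]
    e=np.percentile(P[:,1],[1,99]);y=e.mean()
    print('handle',len(P),'x',np.polyval(v,y),'y',y,'z',np.percentile(P[:,2],[10,50,95]),'yaw',-np.degrees(np.arctan(v[0])),'len',np.ptp(e))
E
python3 - <<'E'
from fit import *
for n in ['scene','top']:
    f=dict(np.load(n+'.npz'));print(n);rest(f);handle(f)
E
```

```text
scene
rest n 772 lean 28.08383333301815 yaw 20.94204099855165 corner [ 0.5909 -0.2277  0.032 ] len 0.11838353746645958 zrange [0.0305 0.0811]
handle 112 x 0.5985671045003936 y 0.18549275754430447 z [0.09234438 0.09658504 0.10102363] yaw -1.8868143921244407 len 0.11035234734142596
top
rest n 268 lean 30.602139575076297 yaw 21.031961120680332 corner [ 0.5952 -0.2321  0.032 ] len 0.1160599157723014 zrange [0.0284 0.0864]
handle 129 x 0.5993540030838044 y 0.18538686506059804 z [0.09516466 0.09938293 0.10399861] yaw -1.7567023781680347 len 0.11473551201663837
```

Call:
{"fn": "carry_out", "kwargs": {"steps": [[[0.07, -0.03, 0], [0, 0, 0]], [[0.07, -0.03, 0], [0, 0, 0]], [[0.07, -0.03, 0], [0, 0, 0]], [[0.07, -0.03, 0], [0, 0, 0]], [[0.07, -0.03, 0], [0, 0, 0]], [[0.07, -0.03, 0], [0, 0, 0]], [[0.07, -0.03, 0], [0, 0, 0]], [[0.07, -0.03, 0], [0, 0, 0]]], "gripper": 0.4}}

```text
time: 0.77
tcp_pos: [0.4371, -0.5025, 0.2499]
orientation: [-3.141, 0.0, 0.28]
force: [0.4, -1.2, -0.1]
finger_gap: 0.398
finger_force: 0.0
```

```bash
cat > plan.py <<'E'
from h import *
def cur():
    s=get_state(); return np.array(s['tcp_pos']), R.from_euler('xyz',s['orientation'])
def plan(p1,R1,start=None,v=.038,w=6.8):
    """n equal rows along one screw from the present pose to (p1,R1)"""
    p0,R0=start or cur()
    D=np.eye(4);D[:3,:3]=(R0.inv()*R1).as_matrix();D[:3,3]=R0.inv().apply(np.array(p1)-p0)
    from scipy.linalg import logm,expm
    L=logm(D).real; ang=np.degrees(np.linalg.norm(R.from_matrix(D[:3,:3]).as_rotvec()))
    n=1
    while True:
        E=expm(L/n)
        if np.linalg.norm(E[:3,3])<=v and ang/n<=w: break
        n+=1
    print('rows',n,'shift',np.round(E[:3,3]/.5,4),'turn',np.round(R.from_matrix(E[:3,:3]).as_rotvec()/(np.pi/2),4))
def down(yawdeg): return R.from_euler('xyz',[np.pi,0,np.radians(yawdeg)])
E
python3 - <<'E'
from plan import *
p,r=cur()
plan([.599,.186,.2],down(88)); plan([.599,.186,.2],r); plan([.599,.186,.2],down(88),([.599,.186,.2],r))
E
```

```text
rows 20 shift [ 0.0676 -0.0338  0.005 ] turn [-0.   -0.   -0.04]
rows 19 shift [ 0.0364 -0.0649  0.0053] turn [0. 0. 0.]
rows 11 shift [0. 0. 0.] turn [-0.0001 -0.     -0.0727]
```

Call:
{"fn": "carry_out", "kwargs": {"steps": [[[0.068, -0.034, 0.005], [0, 0, -0.04]], [[0.068, -0.034, 0.005], [0, 0, -0.04]], [[0.068, -0.034, 0.005], [0, 0, -0.04]], [[0.068, -0.034, 0.005], [0, 0, -0.04]], [[0.068, -0.034, 0.005], [0, 0, -0.04]], [[0.068, -0.034, 0.005], [0, 0, -0.04]], [[0.068, -0.034, 0.005], [0, 0, -0.04]], [[0.068, -0.034, 0.005], [0, 0, -0.04]]]}}

```text
time: 1.43
tcp_pos: [0.6087, -0.2554, 0.2298]
orientation: [-3.141, 0.0, 0.786]
force: [0.5, -0.1, 0.0]
finger_gap: 0.403
finger_force: 0.0
```

Call:
{"fn": "carry_out", "kwargs": {"steps": [[[0.068, -0.034, 0.005], [0, 0, -0.04]], [[0.068, -0.034, 0.005], [0, 0, -0.04]], [[0.068, -0.034, 0.005], [0, 0, -0.04]], [[0.068, -0.034, 0.005], [0, 0, -0.04]], [[0.068, -0.034, 0.005], [0, 0, -0.04]], [[0.068, -0.034, 0.005], [0, 0, -0.04]], [[0.068, -0.034, 0.005], [0, 0, -0.04]], [[0.068, -0.034, 0.005], [0, 0, -0.04]]]}}

```text
time: 2.1
tcp_pos: [0.6394, 0.0441, 0.2098]
orientation: [-3.141, -0.0, 1.288]
force: [0.3, 0.7, 0.5]
finger_gap: 0.404
finger_force: 0.0
```

Call:
{"fn": "carry_out", "kwargs": {"steps": [[[0.067, -0.034, 0.005], [0, 0, -0.04]], [[0.067, -0.034, 0.005], [0, 0, -0.04]], [[0.067, -0.034, 0.005], [0, 0, -0.04]], [[0.067, -0.034, 0.005], [0, 0, -0.04]], [[0, 0, 0], [0, 0, 0]], [[0, 0, 0], [0, 0, 0]]]}}

```text
time: 2.6
tcp_pos: [0.5964, 0.1901, 0.1999]
orientation: [-3.14, -0.001, 1.543]
force: [-0.5, -1.3, -0.5]
finger_gap: 0.401
finger_force: 0.0
```

```bash
python3 - <<'E'
from plan import *
p,r=cur();print(p,r.as_euler('xyz',True),np.round(get_state()['joint_positions'],2))
plan([.599,.186,.2],down(88)); plan([.599,.186,.098],down(88))
E
```

```text
[0.59639281 0.19014305 0.1999322 ] [-1.79905506e+02 -7.59597451e-02  8.83984334e+01] [-0.15  0.54 -0.33  1.87  0.24  0.77 -0.64]
rows 1 shift [-0.0081  0.0054 -0.0002] turn [-0.0011 -0.0008  0.0044]
rows 3 shift [-0.0028  0.0019  0.068 ] turn [-0.0004 -0.0003  0.0015]
```

Call:
{"fn": "carry_out", "kwargs": {"steps": [[[-0.008, 0.005, 0], [0, 0, 0.004]], [[0, 0, 0.05], [0, 0, 0]], [[0, 0, 0.05], [0, 0, 0]], [[0, 0, 0.05], [0, 0, 0]], [[0, 0, 0.03], [0, 0, 0]], [[0, 0, 0.022], [0, 0, 0]], [[0, 0, 0], [0, 0, 0]], [[0, 0, 0], [0, 0, 0]]]}}

```text
time: 3.27
tcp_pos: [0.6013, 0.1807, 0.099]
orientation: [-3.141, 0.001, 1.528]
force: [0.4, 0.7, 0.2]
finger_gap: 0.402
finger_force: 0.0
```

Call:
{"fn": "carry_out", "kwargs": {"steps": [[[0, 0, 0], [0, 0, 0]], [[0, 0, 0], [0, 0, 0]], [[0, 0, 0], [0, 0, 0]], [[0, 0, 0], [0, 0, 0]], [[0, 0, 0], [0, 0, 0]], [[0, 0, 0], [0, 0, 0]]], "gripper": 0, "squeeze": 30}}

```text
time: 3.77
tcp_pos: [0.5982, 0.1822, 0.1004]
orientation: [-3.138, 0.002, 1.531]
force: [-4.9, -0.8, 3.6]
finger_gap: 0.118
finger_force: 29.3
```

Call:
{"fn": "carry_out", "kwargs": {"steps": [[[0, -0.015, 0], [0, 0, 0]], [[0, -0.03, 0], [0, 0, 0]], [[0, -0.035, 0], [0, 0, 0]], [[0, -0.035, 0], [0, 0, 0]], [[0, -0.035, 0], [0, 0, 0]], [[0, -0.035, 0], [0, 0, 0]], [[0, -0.035, 0], [0, 0, 0]], [[0, -0.035, 0], [0, 0, 0]]]}}

```text
time: 4.43
tcp_pos: [0.474, 0.1867, 0.1004]
orientation: [3.138, -0.0, 1.529]
force: [2.5, -1.9, -0.8]
finger_gap: 0.111
finger_force: 30.0
```

Call:
{"fn": "carry_out", "kwargs": {"steps": [[[0, -0.03, 0], [0, 0, 0]], [[0, -0.02, 0], [0, 0, 0]], [[0, -0.01, 0], [0, 0, 0]], [[0, 0, 0], [0, 0, 0]], [[0, 0, 0], [0, 0, 0]], [[0, 0, 0], [0, 0, 0]]]}}

```text
time: 4.93
tcp_pos: [0.4434, 0.1879, 0.1003]
orientation: [3.141, 0.002, 1.53]
force: [-1.1, -3.3, 7.8]
finger_gap: 0.114
finger_force: 30.8
```

Call:
{"fn": "carry_out", "kwargs": {"steps": [[[0, 0, 0], [0, 0, 0]], [[0, 0, 0], [0, 0, 0]], [[0, 0, 0], [0, 0, 0]], [[0, 0, -0.03], [0, 0, 0]], [[0, 0, -0.07], [0, 0, 0]], [[0, 0, -0.07], [0, 0, 0]], [[0, 0, -0.07], [0, 0, 0]], [[0, 0, -0.07], [0, 0, 0]]], "gripper": 0.4}}

```text
time: 5.6
tcp_pos: [0.443, 0.1891, 0.2559]
orientation: [-3.141, -0.001, 1.531]
force: [0.4, 0.7, 0.5]
finger_gap: 0.404
finger_force: 0.0
```

Call:
{"fn": "carry_out", "kwargs": {"steps": [[[-0.06, 0, -0.05], [0, 0, 0]], [[-0.07, 0, -0.03], [0, 0, 0]], [[-0.07, 0, 0], [0, 0, 0]], [[-0.07, 0, 0], [0, 0, 0]], [[-0.07, 0, 0], [0, 0, 0]], [[0, 0, 0], [0, 0, 0]], [[0, 0, 0], [0, 0, 0]], [[0, 0, 0], [0, 0, 0]]], "gripper": 0.5}}

```text
time: 6.27
tcp_pos: [0.4366, 0.0195, 0.2944]
orientation: [3.141, -0.001, 1.53]
force: [0.5, -0.2, 0.7]
finger_gap: 0.497
finger_force: 0.0
```

```bash
python3 - <<'E'
from h import *
for n in ['scene','top']:
    f=grab_frame(n); np.savez(n+'1.npz',**f)
a=np.load('scene1.npz')['image'][110:270,240:430];b=np.load('top1.npz')['image'][120:280,170:300]
cv2.imwrite('pics/open.png',cv2.convertScaleAbs(cv2.resize(cv2.hconcat([a,b]),None,fx=2.4,fy=2.4,interpolation=cv2.INTER_CUBIC)[...,::-1],alpha=1.8))
E
```

```text
(no output)
```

View pics/open.png

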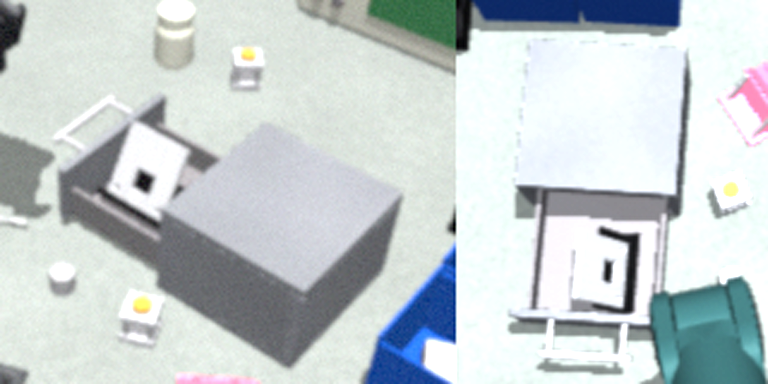

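The drawer is open, and the plate leans left in its cradle with its window visible. Next I fit the plate's pose from both views.

```bash
python3 - <<'E'
from h import *
al=np.radians(30);c,s=np.cos(al),np.sin(al)
cab=R.from_euler('z',-2,degrees=True).as_matrix()
for nme in ['scene1','top1']:
    f=dict(np.load(nme+'.npz'));P=cloud(f);I=f['image'].astype(int)
    # cabinet-aligned coords about handle now at (.4434,.1905)
    Q=(P-np.array([.4434,.191,0]))@cab
    m=(f['z_map']>0)&(Q[...,0]>.05)&(Q[...,0]<.19)&(abs(Q[...,1])<.085)&(Q[...,2]>.055)&(Q[...,2]<.13)
    q=Q[m];br=I.max(-1)[m]; 
    rng=np.random.default_rng(0);best=(0,)
    for _ in range(3000):
        a=q[rng.choice(len(q),3,False)];n=np.cross(a[1]-a[0],a[2]-a[0]);l=np.linalg.norm(n)
        if l<1e-5: continue
        n/=l;n*=np.sign(n[2])
        if abs(n[2]-s)>.15 or n[1]>0: continue
        k=abs((q-a[0])@n)<.003
        if k.sum()>best[0]: best=(k.sum(),k)
    k=best[1];g=q[k];mu=g.mean(0);n=np.linalg.svd(g-mu)[2][2];n*=np.sign(n[2])
    print(nme,len(q),k.sum(),'n',n.round(3),'mean',mu.round(4),'x',np.percentile(g[:,0],[1,99]).round(4),'y',np.percentile(g[:,1],[1,99]).round(4),'z',np.percentile(g[:,2],[1,99]).round(4),'lean',np.degrees(np.arcsin(n[2])))
    # line at z=.1 on front face
    yz=mu[1]-(n[2]*(.1-mu[2])+n[0]*(g[:,0].mean()-mu[0]))/n[1]; print(' face y at z=.1:',yz.round(4))
    # handle
    h=(f['z_map']>0)&(abs(Q[...,0])<.02)&(abs(Q[...,1])<.06)&(abs(Q[...,2]-.095)<.02);print(' bar',Q[h].mean(0).round(4),np.percentile(Q[h][:,1],[1,99]).round(4))
    # far/near extents of plate
E
```

```text
scene1 1052 440 n [-0.008 -0.856  0.516] mean [ 0.1149 -0.0022  0.0885] x [0.0534 0.1605] y [-0.0231  0.0167] z [0.0562 0.119 ] lean 31.07677736520789
 face y at z=.1: 0.0047
 bar [ 0.0024 -0.0019  0.0964] [-0.0571  0.0579]
top1 683 367 n [-0.007 -0.867  0.499] mean [ 0.1165 -0.0029  0.0924] x [0.0566 0.1623] y [-0.0248  0.0149] z [0.0557 0.1241] lean 29.917660951263507
 face y at z=.1: 0.0015
 bar [0.0031 0.0005 0.0989] [-0.0569  0.0583]
```

```bash
cat >> plan.py <<'E'
def leaned(yawdeg,lean):
    """tool down along a plate leaning to its left, tool x along its width"""
    t=np.radians(lean);c,s=np.cos(t),np.sin(t)
    M=np.stack([[1,0,0],[0,-c,s],[0,-s,-c]],1)
    return R.from_euler('z',yawdeg,degrees=True)*R.from_matrix(M)
E
python3 - <<'E'
from plan import *
g=np.array([.5586,.1938,.0987]);G=leaned(-2,30);z=G.apply([0,0,1]);print(z, np.round(get_state()['joint_positions'],2))
plan(g-.11*z,G)
plan(g-.11*z,down(-2)); plan(g-.11*z,G,(g-.11*z,down(-2)))
E
```

```text
[-0.01744975 -0.49969541 -0.8660254 ] [ 0.12  0.18 -0.31  2.17  0.08  0.8  -0.27]
rows 14 shift [ 0.0416 -0.0134  0.0086] turn [-0.0187 -0.0187  0.0695]
rows 14 shift [ 0.0397 -0.0109  0.0144] turn [-0.     -0.      0.0713]
rows 5 shift [0. 0. 0.] turn [-0.0667  0.      0.    ]
```

Call:
{"fn": "carry_out", "kwargs": {"steps": [[[0.04, -0.011, 0.014], [0, 0, 0.0714]], [[0.04, -0.011, 0.014], [0, 0, 0.0714]], [[0.04, -0.011, 0.014], [0, 0, 0.0714]], [[0.04, -0.011, 0.014], [0, 0, 0.0714]], [[0.04, -0.011, 0.014], [0, 0, 0.0714]], [[0.04, -0.011, 0.014], [0, 0, 0.0714]], [[0.04, -0.011, 0.014], [0, 0, 0.0714]]], "gripper": 0.4}}

```text
time: 6.95
tcp_pos: [0.451, 0.1627, 0.2448]
orientation: [-3.141, 0.0, 0.744]
force: [0.4, -0.0, 0.3]
finger_gap: 0.403
finger_force: 0.0
```

```bash
python3 - <<'E'
from plan import *
print(cur()[0],np.round(get_state()['joint_positions'],2))
E
```

```text
[0.45098606 0.16265937 0.24484101] [-0.26  0.3  -0.23  2.15  0.1   0.7  -1.38]
```

Call:
{"fn": "carry_out", "kwargs": {"steps": [[[0.04, -0.011, 0.014], [0, 0, 0.0714]], [[0.04, -0.011, 0.014], [0, 0, 0.0714]], [[0.04, -0.011, 0.014], [0, 0, 0.0714]], [[0.04, -0.011, 0.014], [0, 0, 0.0714]], [[0.04, -0.011, 0.014], [0, 0, 0.0714]], [[0.04, -0.011, 0.014], [0, 0, 0.0714]], [[0.04, -0.011, 0.014], [0, 0, 0.0714]], [[0, 0, 0], [0, 0, 0]]]}}

```text
time: 7.62
tcp_pos: [0.5648, 0.2526, 0.1949]
orientation: [-3.14, -0.002, -0.039]
force: [0.7, -0.7, 0.1]
finger_gap: 0.399
finger_force: 0.0
```

Call:
{"fn": "carry_out", "kwargs": {"steps": [[[0, 0, 0], [-0.0667, 0, 0]], [[0, 0, 0], [-0.0667, 0, 0]], [[0, 0, 0], [-0.0667, 0, 0]], [[0, 0, 0], [-0.0667, 0, 0]], [[0, 0, 0], [-0.0667, 0, 0]], [[0, 0, 0], [0, 0, 0]], [[0, 0, 0], [0, 0, 0]]]}}

```text
time: 8.2
tcp_pos: [0.5605, 0.2514, 0.1948]
orientation: [2.619, 0.003, -0.034]
force: [-0.1, -0.1, 1.2]
finger_gap: 0.401
finger_force: 0.0
```

```bash
python3 - <<'E'
from plan import *
print(cur()[0],np.round(get_state()['joint_positions'],2))
g=np.array([.5586,.1938,.0987]);G=leaned(-2,30);z=G.apply([0,0,1])
plan(g-.11*z,G); plan(g,G)
f=grab_frame('wrist');cv2.imwrite('pics/w1.png',f['image'][...,::-1])
E
```

```text
[0.56049676 0.25138396 0.19482683] [-0.82  0.66  0.21  1.76  0.31  1.08 -2.43]
rows 1 shift [0.0002 0.0037 0.0041] turn [-0.0009  0.0012  0.0013]
rows 3 shift [0.0002 0.0013 0.0747] turn [-0.0003  0.0004  0.0004]
```

View pics/w1.png

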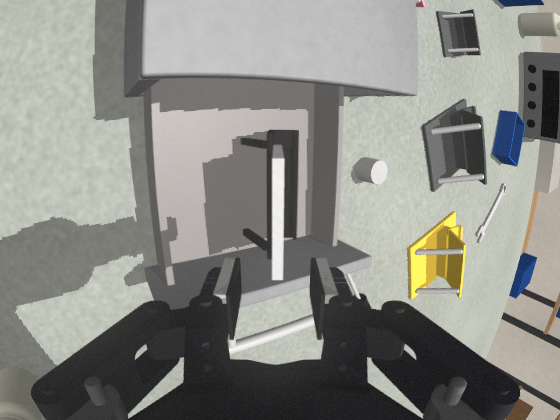

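The wrist view looks down the plate edge-on. The white top edge runs (278,150)–(278,280), midway between the fingers (235 and 318). I'll check its extents in tool coordinates.

```bash
cat >> plan.py <<'E'
def wcloud(f):
    z=f['z_map'];v,u=np.mgrid[:z.shape[0],:z.shape[1]]
    a=(u-f['cx'])/f['fx'];b=(v-f['cy'])/f['fy'];r=np.hypot(a,b);k=np.where(r>1e-9,np.tan(r)/np.maximum(r,1e-9),1)
    P=np.stack([a*k*z,b*k*z,z],-1);H=f['hand_eye']
    return P@H[:3,:3].T+H[:3,3]
E
python3 - <<'E'
from plan import *
f=grab_frame('wrist');P=wcloud(f);I=f['image'].astype(int)
m=(f['z_map']>0)&(I.min(-1)>190);m[:130]=0;m[300:]=0;m[:,:265]=0;m[:,295:]=0
q=P[m];zz=np.median(q[:,2]);q=q[abs(q[:,2]-zz)<.02]
print(len(q),np.percentile(q,[2,50,98],axis=0).round(4))
E
```

```text
1371 [[-0.0418 -0.0052  0.0883]
 [ 0.0056 -0.0012  0.0896]
 [ 0.0437  0.0024  0.091 ]]
```

Call:
{"fn": "carry_out", "kwargs": {"steps": [[[0, 0, 0.05], [0, 0, 0]], [[0, 0, 0.05], [0, 0, 0]], [[0, 0, 0.05], [0, 0, 0]], [[0, 0, 0.04], [0, 0, 0]], [[0.001, -0.001, 0.03], [0, 0, 0]], [[0, 0, 0], [0, 0, 0]], [[0, 0, 0], [0, 0, 0]]]}}

```text
time: 8.88
tcp_pos: [0.5605, 0.1914, 0.1015]
orientation: [2.618, 0.0, -0.044]
force: [-0.5, 0.4, 0.4]
finger_gap: 0.399
finger_force: 0.0
```

Call:
{"fn": "carry_out", "kwargs": {"steps": [[[0, 0, 0], [0, 0, 0]], [[0, 0, 0], [0, 0, 0]], [[0, 0, 0], [0, 0, 0]], [[0, 0, 0], [0, 0, 0]], [[0, 0, 0], [0, 0, 0]], [[0, 0, 0], [0, 0, 0]], [[0, 0, 0], [0, 0, 0]], [[0, 0, 0], [0, 0, 0]]], "gripper": 0, "squeeze": 40}}

```text
time: 9.55
tcp_pos: [0.5613, 0.1952, 0.1017]
orientation: [2.62, -0.002, -0.039]
force: [0.5, 3.4, 6.2]
finger_gap: 0.09
finger_force: 42.1
```

Call:
{"fn": "carry_out", "kwargs": {"steps": [[[0, 0, -0.01], [0, 0, 0]], [[0, 0, -0.03], [0, 0, 0]], [[0, 0, -0.05], [0, 0, 0]], [[0, 0, -0.05], [0, 0, 0]], [[0, 0, -0.05], [0, 0, 0]], [[0, 0, -0.05], [0, 0, 0]], [[0, 0, -0.04], [0, 0, 0]], [[0, 0, 0], [0, 0, 0]]]}}

```text
time: 10.22
tcp_pos: [0.5644, 0.2674, 0.2247]
orientation: [2.624, -0.004, -0.037]
force: [0.8, 0.9, -1.3]
finger_gap: 0.089
finger_force: 40.9
```

Call:
{"fn": "carry_out", "kwargs": {"steps": [[[0, 0, 0], [0, 0, 0]], [[0, 0, 0], [0, 0, 0]], [[0, 0, 0], [0, 0, 0]]]}}

```text
time: 10.47
tcp_pos: [0.5621, 0.2617, 0.2204]
orientation: [2.615, 0.003, -0.042]
force: [0.4, -0.1, -1.6]
finger_gap: 0.085
finger_force: 40.9
```

```bash
cat >> plan.py <<'E'
C=np.array([.593,-.2295,.032])   # seat corner, mean of two views
def seat():  # axes of seat as columns
    return leaned(21,28).as_matrix()@np.array([[0,1,0],[1,0,0],[0,0,-1.]])
E
python3 - <<'E'
from plan import *
S=seat();print(S.round(3)) # cols x,y,z
p,r=cur();print(p,r.as_euler('xyz',True),np.round(get_state()['joint_positions'],2))
f=grab_frame('wrist');cv2.imwrite('pics/w2.png',f['image'][...,::-1])
np.savez('w2.npz',**f)
# above the seat: plate centre 4,0,50 -> TCP about z=80; hover 60 mm higher
for z,lab in ((.16,'hover'),(.08,'seat')):
    q=C+S@np.array([.004,0,z]);print(lab,q.round(4))
q=C+S@np.array([.03,0,.19]); plan(q,leaned(21,28)); plan(q,r)
E
```

```text
[[ 0.316  0.934 -0.168]
 [-0.824  0.358  0.438]
 [ 0.469  0.     0.883]]
[0.56207422 0.26173081 0.22037412] [149.8035323    0.16876203  -2.37904654] [-0.83  0.64  0.21  1.73  0.3   1.14 -2.42]
hover [ 0.5673 -0.1627  0.1751]
seat [ 0.5808 -0.1977  0.1045]
rows 12 shift [-0.0092  0.0624  0.0361] turn [ 0.002   0.0106 -0.0188]
rows 12 shift [0.0044 0.0617 0.0372] turn [-0. -0. -0.]
```

View pics/w2.png

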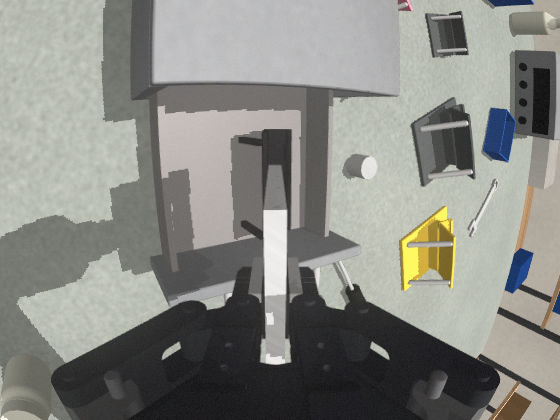

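The wrist view shows the plate firmly between the pads, top edge from (275,210) to (275,360). I measure how it sits in the hand and move to the rest.

```bash
cat >> plan.py <<'E'
def inhand(f):
    P=wcloud(f);I=f['image'].astype(int)
    m=(f['z_map']>0)&(I.min(-1)>150)&(abs(P[...,1])<.008)&(abs(P[...,0])<.06)&(abs(P[...,2]+.02)<.012)
    q=P[m]; e=np.percentile(q,[1,50,99],axis=0).round(4); print(len(q),e.tolist())
    v=np.polyfit(q[:,0],q[:,2],1);w=np.polyfit(q[:,0],q[:,1],1);print('z(x)',v.round(4),'deg',np.degrees(v[0]).round(2),'y(x)',w.round(4))
E
python3 - <<'E'
from plan import *
inhand(dict(np.load('w2.npz')))
E
```

```text
3227 [[-0.0246, -0.0043, -0.0198], [0.0157, -0.0004, -0.0186], [0.0428, 0.0034, -0.0173]]
z(x) [-0.0009 -0.0186] deg -0.05 y(x) [ 0.0007 -0.0005]
```

Call:
{"fn": "carry_out", "kwargs": {"steps": [[[-0.005, 0.035, 0.02], [0.001, 0.006, -0.01]], [[-0.009, 0.062, 0.036], [0.002, 0.011, -0.019]], [[-0.009, 0.062, 0.036], [0.002, 0.011, -0.019]], [[-0.009, 0.062, 0.036], [0.002, 0.011, -0.019]], [[-0.009, 0.062, 0.036], [0.002, 0.011, -0.019]], [[-0.009, 0.062, 0.036], [0.002, 0.011, -0.019]], [[-0.009, 0.062, 0.036], [0.002, 0.011, -0.019]], [[-0.009, 0.062, 0.036], [0.002, 0.011, -0.019]]]}}

```text
time: 11.18
tcp_pos: [0.5474, -0.0108, 0.218]
orientation: [2.641, -0.001, 0.221]
force: [0.4, 0.3, -2.1]
finger_gap: 0.091
finger_force: 40.7
```

Call:
{"fn": "carry_out", "kwargs": {"steps": [[[-0.009, 0.062, 0.036], [0.002, 0.011, -0.019]], [[-0.009, 0.062, 0.036], [0.002, 0.011, -0.019]], [[-0.009, 0.062, 0.036], [0.002, 0.011, -0.019]], [[-0.009, 0.062, 0.036], [0.002, 0.011, -0.019]], [[-0.005, 0.03, 0.018], [0.001, 0.006, -0.01]], [[0, 0, 0], [0, 0, 0]], [[0, 0, 0], [0, 0, 0]], [[0, 0, 0], [0, 0, 0]]]}}

```text
time: 11.85
tcp_pos: [0.5733, -0.1677, 0.2126]
orientation: [2.655, -0.008, 0.376]
force: [-0.6, 0.6, -2.2]
finger_gap: 0.09
finger_force: 40.8
```

```bash
python3 - <<'E'
from plan import *
p,r=cur();S=seat();print('in seat',(S.T@(p-C)).round(4),np.degrees((r.inv()*leaned(21,28)).as_rotvec()).round(2),np.round(get_state()['joint_positions'],2))
f=grab_frame('wrist');np.savez('w3.npz',**f);inhand(f);cv2.imwrite('pics/w3.png',f['image'][...,::-1])
E
```

```text
in seat [0.0276 0.0038 0.1899] [-0.14 -0.64  0.29] [-0.25  0.46  0.32  2.13  0.72  0.47 -1.8 ]
3194 [[-0.0246, -0.0046, -0.0201], [0.0164, -0.0007, -0.0188], [0.043, 0.0031, -0.0174]]
z(x) [-0.0013 -0.0188] deg -0.08 y(x) [ 0.001  -0.0008]
```

View pics/w3.png

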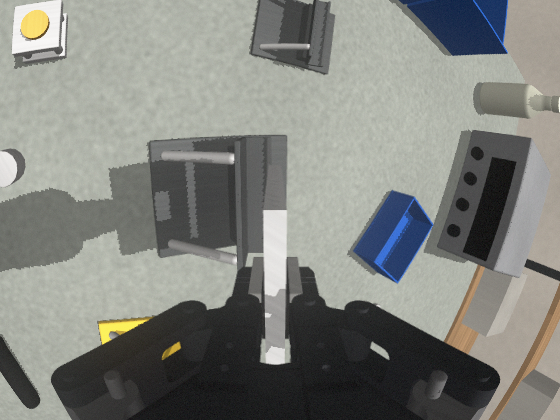

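The wrist view shows the rest under the plate, with the backstop's top edge around columns 237–246, rows 138–260. The ledge is hidden beside it, so I refine the rest pose in the tool frame.

```bash
python3 - <<'E'
from plan import *
p,r=cur();S=seat();f=dict(np.load('w3.npz'));P=wcloud(f)
ok=(f['z_map']>0)
Q=((r.apply(P.reshape(-1,3))+p-C)@S).reshape(P.shape)
v,u=np.mgrid[:420,:560]
m=ok&(abs(Q[...,1])<.08)&(abs(Q[...,0])<.05)&(Q[...,2]>-.03)&(Q[...,2]<.075)&(P[...,2]>.09)
for row in (160,180,200,220,235,245):
    k=m[row]; print(row,[(int(a),*(1000*b).round(0).astype(int).tolist(),int(i)) for a,b,i in zip(u[row][k],Q[row][k],f['image'][row][k].max(-1)) if 225<=a<=290][::2])
E
```

```text
160 [(225, -15, 45, 53, 155), (227, -13, 45, 54, 156), (229, -11, 45, 56, 182), (231, -10, 45, 55, 204), (233, -8, 45, 55, 214), (235, -6, 45, 55, 101), (237, -5, 45, 56, 101), (239, -3, 45, 56, 104), (241, -2, 44, 48, 76), (243, -2, 42, 32, 75), (245, -2, 40, 13, 79), (247, -1, 38, 1, 94), (249, 1, 38, 2, 94), (251, 3, 38, 2, 99), (253, 4, 38, 1, 99), (255, 6, 38, 2, 100), (257, 8, 38, 1, 97), (259, 10, 38, 0, 97), (261, 12, 38, 2, 101), (263, 14, 38, 0, 74), (265, 16, 38, 2, 73), (267, 18, 39, 5, 93), (269, 20, 39, 5, 100), (271, 22, 39, 6, 105)]
180 [(226, -25, 15, -15, 68), (228, -23, 15, -14, 57), (230, -20, 17, -8, 60), (232, -17, 17, -4, 56), (234, -15, 18, 1, 54), (236, -6, 28, 55, 98), (238, -4, 29, 56, 98), (240, -2, 29, 56, 97), (242, -2, 26, 42, 77), (244, -2, 23, 26, 75), (246, -2, 19, 7, 80), (248, -1, 18, 1, 94), (250, 1, 18, 1, 98), (252, 3, 18, 1, 95), (254, 5, 18, 2, 96), (256, 7, 18, 0, 98), (258, 9, 18, 0, 103), (260, 11, 18, 1, 98), (262, 13, 19, 2, 101), (264, 15, 18, 1, 77), (266, 17, 19, 3, 93)]
200 [(225, -27, -6, -13, 71), (227, -24, -6, -14, 73), (229, -22,
[... 1156 characters left out ...]
, (247, -2, -37, 7, 87), (249, 0, -39, 2, 98), (251, 1, -39, 1, 101), (253, 4, -39, 2, 99), (255, 6, -39, 1, 101), (257, 8, -39, 1, 98), (259, 10, -39, 0, 101), (261, 12, -39, 2, 102), (263, 14, -39, 2, 173)]
245 [(225, -28, -56, -12, 72), (227, -26, -57, -13, 71), (229, -24, -57, -15, 85), (231, -22, -57, -15, 91), (233, -20, -58, -17, 91), (235, -18, -58, -18, 124), (237, -7, -28, 55, 93), (239, -5, -28, 56, 101), (241, -3, -28, 56, 97), (243, -2, -31, 48, 78), (245, -2, -39, 28, 82), (247, -2, -47, 9, 83), (249, -1, -50, 2, 98), (251, 1, -50, 1, 99), (253, 3, -50, 2, 101), (255, 5, -51, 0, 100), (257, 8, -50, 1, 101), (259, 10, -50, 1, 101), (261, 12, -50, 1, 102), (263, 14, -51, 0, 175)]
```

```bash
python3 - <<'E'
from plan import *
p,r=cur();S=seat();f=dict(np.load('w3.npz'));P=wcloud(f)
Q=((r.apply(P.reshape(-1,3))+p-C)@S).reshape(P.shape)
m=(f['z_map']>0)&(P[...,2]>.09)
a=Q[m&(Q[...,2]>.05)&(Q[...,2]<.06)&(Q[...,0]>-.0065)&(Q[...,0]<-.002)&(abs(Q[...,1])<.08)];print('backstop y',np.percentile(a[:,1],[1,50,99]).round(4))
a=Q[m&(abs(Q[...,2]-.001)<.004)&(Q[...,0]>0)&(Q[...,0]<.014)&(abs(Q[...,1])<.09)];print('ledge y',np.percentile(a[:,1],[.5,1,99,99.5]).round(4),'z',a[:,2].mean())
a=Q[m&(Q[...,2]>.01)&(Q[...,2]<.045)&(Q[...,0]>-.004)&(Q[...,0]<.001)&(abs(Q[...,1])<.09)];print('face x',np.median(a[:,0]))
v=np.linalg.lstsq(np.c_[a[:,1:],np.ones(len(a))],a[:,0],rcond=None)[0];print(v.round(4))
# target: true seat origin in guess coords
E
```

```text
backstop y [-0.0483  0.0094  0.0596]
ledge y [-0.0581 -0.0574  0.0596  0.0605] z 0.001033922513757555
face x -0.0021852127881425796
[-0.0022 -0.0024 -0.0021]
```

```bash
cat >> plan.py <<'E'
C=C+seat()@np.array([-.0021,.001,.001])
def where():
    p,r=cur();print('in seat',(seat().T@(p-C)).round(4),np.degrees((r.inv()*leaned(21,28)).as_rotvec()).round(2),{k:np.round(v,2) for k,v in get_state().items() if k in('time','force')})
def go(x,y,z): plan(C+seat()@np.array([x,y,z]),leaned(21,28),v=.02)
E
python3 - <<'E'
from plan import *
where();go(.01,.002,.12)
E
```

```text
in seat [0.0292 0.0034 0.1893] [-0.15 -0.7   0.36] {'time': np.float64(11.9), 'force': array([-0.61, -0.  , -1.78])}
rows 4 shift [-0.001  -0.0095  0.0347] turn [-0.0004 -0.002   0.001 ]
```

Call:
{"fn": "carry_out", "kwargs": {"steps": [[[-0.001, -0.009, 0.03], [0, -0.002, 0.001]], [[-0.001, -0.009, 0.03], [0, -0.002, 0.001]], [[-0.001, -0.009, 0.03], [0, -0.002, 0.001]], [[-0.001, -0.009, 0.03], [0, -0.002, 0.001]], [[0, -0.002, 0.018], [0, 0, 0]], [[0, 0, 0], [0, 0, 0]], [[0, 0, 0], [0, 0, 0]], [[0, 0, 0], [0, 0, 0]]]}}

```text
time: 12.57
tcp_pos: [0.5785, -0.1828, 0.1441]
orientation: [2.654, -0.001, 0.366]
force: [-0.0, 0.4, -1.9]
finger_gap: 0.085
finger_force: 40.7
```

```bash
python3 - <<'E'
from plan import *
where();go(.0085,.002,.086)
E
```

```text
in seat [0.0117 0.0022 0.1209] [-0.07 -0.04 -0.08] {'time': np.float64(12.57), 'force': array([-0.01,  0.43, -1.94])}
rows 2 shift [-0.0002 -0.0031  0.0349] turn [-0.0004 -0.0002 -0.0005]
```

Call:
{"fn": "carry_out", "kwargs": {"steps": [[[0, -0.002, 0.02], [0, 0, 0]], [[0, -0.002, 0.02], [0, 0, 0]], [[0, -0.001, 0.015], [0, 0, 0]], [[0, 0, 0.008], [0, 0, 0]], [[0, 0, 0.006], [0, 0, 0]], [[0, 0, 0], [0, 0, 0]], [[0, 0, 0], [0, 0, 0]]]}}

```text
time: 13.15
tcp_pos: [0.5828, -0.1967, 0.1117]
orientation: [2.654, 0.0, 0.364]
force: [0.5, -0.6, -1.2]
finger_gap: 0.088
finger_force: 40.8
```

```bash
python3 - <<'E'
from plan import *
where();go(.005,.002,.082)
f=grab_frame('wrist');inhand(f)
p,r=cur();P=wcloud(f);Q=((r.apply(P.reshape(-1,3))+p-C)@seat());m=(f['z_map'].ravel()>0)
a=Q[m&(Q[:,2]>.05)&(Q[:,2]<.06)&(Q[:,0]<.003)&(Q[:,0]>-.009)&(abs(Q[:,1])<.05)];print('top strip x',np.percentile(a[:,0],[5,95]),a[:,2].mean())
E
```

```text
in seat [0.0093 0.0013 0.0855] [-0.07  0.06 -0.11] {'time': np.float64(13.15), 'force': array([ 0.49, -0.59, -1.24])}
rows 1 shift [ 0.0014 -0.0085  0.007 ] turn [-0.0008  0.0007 -0.0013]
3264 [[-0.0245, -0.0047, -0.0201], [0.0156, -0.0007, -0.0188], [0.0429, 0.0031, -0.0174]]
z(x) [-0.0018 -0.0187] deg -0.1 y(x) [ 0.0022 -0.0008]
top strip x [-0.00754887  0.00037843] 0.05445587833077561
```

Close. Now I ease down in 1 mm steps and watch the force.

Call:
{"fn": "carry_out", "kwargs": {"steps": [[[0.001, 0, 0.002], [0, 0, 0]], [[0, 0, 0.002], [0, 0, 0]], [[0, 0, 0.002], [0, 0, 0]], [[0, 0, 0.001], [0, 0, 0]], [[0, 0, 0], [0, 0, 0]], [[0, 0, 0], [0, 0, 0]]]}}

```text
time: 13.7
tcp_pos: [0.584, -0.1979, 0.1089]
orientation: [2.654, -0.001, 0.364]
force: [-0.5, -0.5, -1.3]
finger_gap: 0.085
finger_force: 40.8
```

Call:
{"fn": "carry_out", "kwargs": {"steps": [[[0, -0.002, 0], [0, 0, 0]], [[0, -0.002, 0], [0, 0, 0]], [[0, -0.002, 0], [0, 0, 0]], [[0, -0.001, 0], [0, 0, 0]], [[0, 0, 0], [0, 0, 0]], [[0, 0, 0], [0, 0, 0]]]}}

```text
time: 14.2
tcp_pos: [0.5829, -0.1948, 0.1072]
orientation: [2.654, -0.0, 0.365]
force: [0.7, 0.6, -2.0]
finger_gap: 0.087
finger_force: 40.7
```

```bash
python3 - <<'E'
from plan import *
where();inhand(grab_frame('wrist'))
E
```

```text
in seat [0.0056 0.002  0.0823] [-0.08  0.03 -0.11] {'time': np.float64(14.2), 'force': array([ 0.69,  0.6 , -2.02])}
3258 [[-0.0243, -0.0047, -0.0201], [0.0159, -0.0007, -0.0188], [0.043, 0.0032, -0.0175]]
z(x) [-0.0001 -0.0188] deg -0.01 y(x) [ 0.0015 -0.0008]
```

Call:
{"fn": "carry_out", "kwargs": {"steps": [[[0, 0, 0.001], [0, 0, 0]], [[0, 0, 0.001], [0, 0, 0]], [[0, 0, 0], [0, 0, 0]], [[0, 0, 0], [0, 0, 0]]]}}

```text
time: 14.58
tcp_pos: [0.583, -0.1954, 0.1063]
orientation: [2.654, -0.0, 0.364]
force: [0.4, -0.1, -1.4]
finger_gap: 0.09
finger_force: 40.7
```

Call:
{"fn": "carry_out", "kwargs": {"steps": [[[0, -0.001, 0.001], [0, 0, 0]], [[0, -0.001, 0], [0, 0, 0]], [[0, 0, 0], [0, 0, 0]], [[0, 0, 0], [0, 0, 0]]]}}

```text
time: 14.92
tcp_pos: [0.583, -0.1951, 0.1057]
orientation: [2.654, -0.001, 0.364]
force: [-0.0, -0.1, 0.7]
finger_gap: 0.088
finger_force: 41.1
```

```bash
python3 - <<'E'
from plan import *
where();inhand(grab_frame('wrist'));where()
E
```

```text
in seat [0.0052 0.002  0.0809] [-0.04  0.03 -0.13] {'time': np.float64(14.92), 'force': array([-0.03, -0.09,  0.66])}
3255 [[-0.0244, -0.0046, -0.0201], [0.0158, -0.0007, -0.0188], [0.0429, 0.0032, -0.0175]]
z(x) [-0.0011 -0.0188] deg -0.06 y(x) [ 0.0014 -0.0008]
in seat [0.0052 0.002  0.0809] [-0.04  0.03 -0.13] {'time': np.float64(14.97), 'force': array([-0.45,  0.43,  1.85])}
```

Call:
{"fn": "carry_out", "kwargs": {"steps": [[[0, -0.001, 0], [0, 0, 0]], [[0, -0.001, 0.0005], [0, 0, 0]], [[0, 0, 0], [0, 0, 0]], [[0, 0, 0], [0, 0, 0]], [[0, 0, 0], [0, 0, 0]]]}}

```text
time: 15.38
tcp_pos: [0.5829, -0.1949, 0.1056]
orientation: [2.653, -0.001, 0.364]
force: [-0.9, 0.6, 5.4]
finger_gap: 0.087
finger_force: 41.8
```

```bash
python3 - <<'E'
from plan import *
where();print(seat().T@get_state()['force'])
E
```

```text
in seat [0.005  0.002  0.0809] [ 0.02  0.04 -0.17] {'time': np.float64(15.38), 'force': array([-0.89,  0.58,  5.37])}
[ 1.76550523 -0.62161899  5.14560729]
```

Call:
{"fn": "carry_out", "kwargs": {"steps": [[[0, 0, 0], [0, 0, 0]], [[0, 0, 0], [0, 0, 0]], [[0, 0, 0], [0, 0, 0]], [[0, 0, 0], [0, 0, 0]], [[0, 0, 0], [0, 0, 0]]], "gripper": 0.3}}

```text
time: 15.8
tcp_pos: [0.5824, -0.1938, 0.1045]
orientation: [2.655, -0.0, 0.365]
force: [-0.4, -0.5, 1.3]
finger_gap: 0.299
finger_force: 0.0
```

```bash
python3 - <<'E'
from plan import *
where();inhand(grab_frame('wrist'))
E
```

```text
in seat [0.0034 0.0019 0.0804] [-0.1   0.04 -0.1 ] {'time': np.float64(15.8), 'force': array([-0.35, -0.52,  1.33])}
3267 [[-0.0239, -0.0031, -0.0205], [0.0158, 0.0008, -0.0193], [0.0431, 0.0048, -0.018]]
z(x) [ 0.0009 -0.0193] deg 0.05 y(x) [0.003  0.0008]
```

Call:
{"fn": "carry_out", "kwargs": {"steps": [[[0, 0, -0.02], [0, 0, 0]], [[0, 0, -0.04], [0, 0, 0]], [[0, 0, -0.05], [0, 0, 0]], [[0, 0, -0.05], [0, 0, 0]], [[0, 0, -0.05], [0, 0, 0]], [[0, 0, -0.03], [0, 0, 0]], [[0, 0, 0], [0, 0, 0]], [[0, 0, 0], [0, 0, 0]]]}}

```text
time: 16.52
tcp_pos: [0.5627, -0.1412, 0.2118]
orientation: [2.654, -0.003, 0.365]
force: [-0.3, 0.6, 1.0]
finger_gap: 0.302
finger_force: 0.0
```

```bash
python3 - <<'E'
from plan import *
where();p,r=cur();f=grab_frame('wrist');cv2.imwrite('pics/w4.png',f['image'][...,::-1])
P=wcloud(f);Q=((r.apply(P.reshape(-1,3))+p-C)@seat());m=(f['z_map'].ravel()>0)&(P[...,2].ravel()>.05)
a=Q[m&(Q[:,2]>.09)&(Q[:,2]<.11)&(abs(Q[:,0]-.004)<.012)&(abs(Q[:,1])<.07)];print('plate top in seat',np.percentile(a,[1,50,99],axis=0).round(4),np.polyfit(a[:,1],a[:,0],1),np.polyfit(a[:,1],a[:,2],1))
E
```

```text
in seat [0.0041 0.0024 0.2016] [-0.08 -0.11 -0.15] {'time': np.float64(16.52), 'force': array([-0.27,  0.57,  0.98])}
plate top in seat [[ 0.0006 -0.0433  0.0978]
 [ 0.0048  0.0053  0.0996]
 [ 0.0085  0.0453  0.1012]] [0.0041358  0.00461927] [-0.00364069  0.09959992]
```

View pics/w4.png

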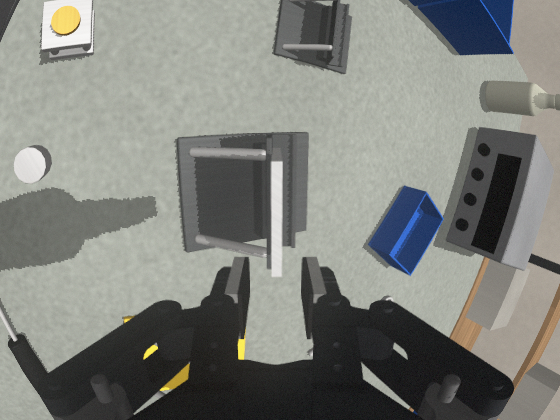

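The wrist view shows the plate's top edge at (277,155)–(277,275), square and centred on the rest. The fingers are clear, and the measured pose is x 4.6, y about 1, z 49.6 mm. Handing in.

```bash
python3 -c "
from plant import close_job; print(close_job())"
```

```text
the job is handed in; nothing more can be done
None
```

The plate is leaning on the inspection rest by itself, flat, square and within about 1 mm of centre by my last measurement. The drawer is left open about 155 mm, and the job was handed in at about 16.5 s; the hand-in returned no verdict.

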